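# Secure sample cases on a sloped rack before the van drives off

## Robot

A 7-joint arm with a two-finger parallel gripper is mounted at the origin on a cart in front of the work surface, level with it; the furniture and walls round the work are solid. World frame = base frame: x ahead of the robot, y to its left, z up, the work surface at z = 0. Lengths are in m, angles in rad, forces in N, time in s.
With the tool pointing down it reaches from about 0.4 to 0.85 m from the base axis. Payload 4.5 kg.
Tool frame: the origin (TCP) lies midway between the tips of the shut fingers; the grasp point (between the pads) lies 19 mm behind it; z points along the fingers, y is the line along which they close (so a half turn about z gives the same grasp; the last joint's range is limited). The gripper opens to 88 mm and grips with 3 to 60 N. Pads are 18 mm wide; open, the fingers measure 123 mm over their backs; the gripper's body (75 mm by 187 mm) begins 45 mm behind the grasp point.
Start: joints at [-1.218, 0.689, -0.195, 1.565, 0.157, 0.902, -0.215], TCP at [0.196, 0.594, 0.239] pointing down, gripper open.
Joint ranges: [-3.01, 3.01], [-0.46, 2.08], [-1.47, 1.51], [0.13, 2.56], [-1, 4.14], [0.04, 2.09], [-2.66, 2.66]. Speed limits (rad/s): [2.57, 2.57, 3.14, 3.14, 3.14, 3.14, 3.14].

## Interface

Orientations are given as a unit quaternion [x, y, z, w].
In Python, from plant import r gives the robot as it stands.
- The arm moves only by the tool carry_out, never from a script. Its argument "plan" is a list of rows, each an object with "rot": the turn, a rotation vector about the tool's x, y, z in rad, a list of three; "xyz": the shift along the tool's x, y, z in m, a list of three; "grip": the closure in counts, from 0 (fully open) to 255 (shut). In form: [{"rot": [wx, wy, wz], "xyz": [dx, dy, dz], "grip": grip}, ...]. A call has 1 to 8 rows; each row is the pose to reach, as a shift and turn from the pose commanded when the call began, along the tool's axes at that moment; what a row does not reach only later rows make up. A row lasts 1/12 s, in which the tool goes at most 41.7 mm and 7.16 degrees, less where a joint would pass 70% of its speed; a pose out of reach is approached as far as the arm can. A call with a gripper value outside its range is refused whole. The fingers move at their own pace and stop on an object; "squeeze" is the grip in N (left out, the last holds). Time passes only in rows, so rows that repeat a pose let the fingers close. It gives the time, the measured TCP pose, the force, the opening and the grip force at its end, in the units of the state.
- r.get_state(): the state, without advancing time (a new reading comes with each control period).
- r.snapshot(name): name is "scene" or "top"; returns the picture (420x560x3 uint8, red, green, blue); there is no depth.
- r.camera_params(name): a dict with "fx", "fy", "cx", "cy" (pixels), "position" and "attitude" of the camera in the world. Camera axes: x right, y down, z forward; pixel columns grow to the right and rows downward; lengths in m; the calibration is good to about 2 mm. A picture is of the moment at which its call begins. camera_params takes no time and is no camera call.
- r.finish_job(): hands the job in; it is judged then, once.
The state is a dict: "clock": time; "q": joint angles; "qd": joint speeds; "joint_torque": joint torques, N m; "tool_pos": TCP position; "eef_rot": TCP orientation; "contact_force": force on the tool from outside, world axes, zero at the start; "moment": the same for the moment, N m; "opening": opening from 0.0 (shut) to 1.0 (fully open); "finger_force": force on a finger pad.
Only numpy, scipy, OpenCV 4.12 (cv2) and the standard library are available. Lean on these libraries where they do the work, as an engineer would, in place of code of your own. Each camera call takes 0.05 s, during which the arm holds its last target. There are 200 camera calls.

## Task

Get the sample cases ready for the drive. Take the small carton off the slope of the rack and set it flat on the worktop, the same side up. Then slide the large flat case, without lifting it, off the rack's level deck and down the slope until its whole lower edge lies square and tight against the cleat at the foot; only then lay the small case, lid up, on top of the large one, so that the pockets in its base drop right down over the two lid lugs. Leave everything else on the worktop where it stands.

Things in the scene. Friction and masses are not known exactly. Their poses are not given: they have to be found in the camera images.
- rack: Fixed grey sheet-metal rack, 170 mm wide (x), 305 mm long (y), no side walls; origin under its centre, z up. Level deck 61.3 mm high from its -y end (y = -142 mm) to y = -2 mm; then a slope falls towards +y at 16 degrees (0.279 rad) for 150 mm along the surface, to 20 mm height, where the cleat runs across. Parts do not slide by themselves on it: they stay where they are let go.
- crest (a point): Middle of the edge where the rack's level deck meets its slope, on the surface (61.3 mm high). Axes as those of the rack.
- cleat (a point): Middle of the foot of the cleat's up-slope face, on the slope's surface, 150 mm down-slope of the crest. The cleat is an aluminium bar, 170 mm long across the rack, 10 mm thick, 12 mm high. Axes: y straight down the slope (cleat face at y = 0, slope at negative y), z square out of the slope, x along the cleat.
- large_case: Large flat loose case, grey with off-white lid, 130 (x) by 100 (y) by 32 mm high, 0.25 to 0.5 kg. Origin: centre of its underside, z up. On its lid two square lugs, 15 mm wide, 8 mm high, tapered at the top, at x = +-37.5 mm, y = 0. Starts on the rack's deck, up to 0.25 rad askew, its +y side towards the slope. Home, its origin is 50 mm up-slope of the cleat's face.
- small_case: Small loose case of the same make, 110 (x) by 62 (y) by 36 mm high, 0.11 to 0.23 kg, flat on the worktop; grip it across y. Origin: centre of its underside, z up. Two pockets in its underside, 21 mm square, 10 mm deep, at x = +-37.5 mm, y = 0, take the large case's lugs (3 mm play all round); seated, its underside is 32 mm above the large case's. Either way round. Its own lid has two lugs too.
- sample_jar: Bystander: round glass jar, 111 mm across, 147 mm tall; origin under its centre. It and the small case stand beside each other to the left of the rack, either way round.
- fuse_box: Small printed carton in the way on the rack's slope, 36 (x) by 62 (y) by 22 mm, 60 g; lies tilted as the slope, its y pointing down it, 25 mm short of the cleat, up to 50 mm left or right of the middle. Origin: centre of its underside, z square out of its top.
- pipette_bulb: Bystander: dark red rubber bulb, 53 mm across, 76 mm tall, on the worktop; origin under its centre.
- spanner: Bystander: spanner lying flat, 27 x 147 x 8 mm, long along its y; origin under its centre.

How it is judged:
By the outcome, as a careful person would: the job done as asked, in the order asked, and still so for the second after the job is handed in, with the robot touching nothing.
It also fails if it takes over 69 s, if anything falls off the work surface, if the arm or the gripper's body presses on something with over 40 N, if the wrist force passes 120 N, or if a joint passes its speed limit or range.

## Working session

There is one attempt and no reset: what is moved stays moved. The work goes in short steps, Python scripts to look and compute and a tool call to move; the robot and the scene stay as the last step left them, time stands still between calls to the robot, and variables do not carry over. Pictures are saved under pics/ and viewed, at most 10 in all, crops included, and the job is handed in when it is done.

Besides the shell and the picture viewer there is one more tool, called after "Emit:" in YAML: its name, and indented under it one key for each argument. carry_out: Moves the arm, as the interface text tells. Its arguments: {"type":"object","properties":{"plan":{"type":"array"},"squeeze":{"type":"number"}},"required":["plan"]}

```bash
mkdir -p pics; ls; python3 - <<'E'
from plant import r
import cv2
for n in("scene","top"):
    cv2.imwrite(f"pics/{n}0.png",r.snapshot(n)[:,:,::-1]); print(r.camera_params(n))
print(r.get_state())
E
```

```text
pics
{'fx': 536.8677010785684, 'fy': 536.8677010785684, 'cx': 282.5983244142002, 'cy': 211.8505422422967, 'position': array([ 0.07224653, -0.83317435,  0.98502251]), 'attitude': array([ 0.8910509 , -0.20391507,  0.08290244, -0.39695608])}
{'fx': 438.45526759035175, 'fy': 438.45526759035175, 'cx': 278.53562528124377, 'cy': 204.18102026009245, 'position': array([0.39688676, 0.05401929, 1.09232275]), 'attitude': array([-0.69606339,  0.71662627, -0.0286955 ,  0.0334531 ])}
{'clock': 0.1, 'q': array([-1.21817499,  0.68988688, -0.194491  ,  1.56620003,  0.15730083,
        0.90252508, -0.21508083]), 'qd': array([ 1.08548286e-05, -2.01753102e-03,  3.41069308e-04, -3.03897279e-03,
        1.18739994e-03,  1.63986616e-03,  1.74031162e-03]), 'joint_torque': array([-2.84178364e-03, -5.28498030e+01, -1.27135679e+00, -1.53837508e+01,
       -5.25481137e-02,  2.00838498e-03,  4.02639364e-05]), 'tool_pos': array([0.19578858, 0.59295787, 0.23800842]), 'eef_rot': array([ 1.58702441e-01,  9.87326122e-01, -8.13218284e-04, -5.91391925e-05]), 'contact_force': array([0.28200347, 0.50099377, 0.45391744]), 'moment': array([ 0.03480049, -0.02683449,  0.01718582]), 'finger_force': 0.0, 'opening': 1.0029424022154476}
```

View pics/scene0.png

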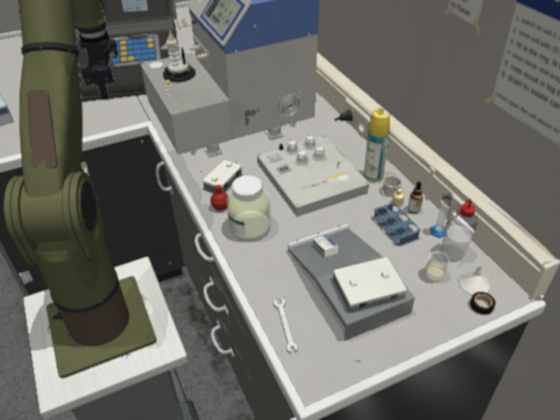

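View pics/top0.png

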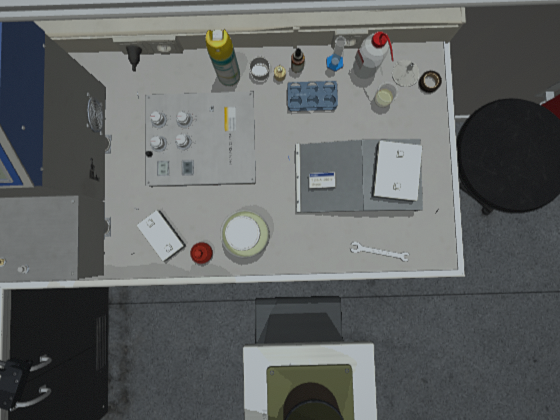

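Top view: the rack spans about (296–422, 140–213), cleat at the left. The large case is at (398,171), the carton at (321,180), the small case at (160,235), the jar at (246,234) and the bulb at (202,253). Next I'll measure them with masks.

```bash
cat > h.py <<'E'
import numpy as np, cv2
from scipy.spatial.transform import Rotation as R
from plant import r
def ray(n,px):
    c=r.camera_params(n); px=np.atleast_2d(np.asarray(px,float))
    d=np.c_[(px[:,0]-c['cx'])/c['fx'],(px[:,1]-c['cy'])/c['fy'],np.ones(len(px))]
    return c['position'],R.from_quat(c['attitude']).apply(d)
def onplane(n,px,z=0,p0=None,nrm=(0,0,1)):
    o,d=ray(n,px); nrm=np.array(nrm,float); p0=np.array([0,0,z]) if p0 is None else p0
    t=((p0-o)@nrm)/(d@nrm); return o+d*t[:,None]
def proj(n,P):
    c=r.camera_params(n); p=R.from_quat(c['attitude']).inv().apply(np.atleast_2d(P)-c['position'])
    return np.c_[p[:,0]/p[:,2]*c['fx']+c['cx'],p[:,1]/p[:,2]*c['fy']+c['cy']]
def blob(img,box,f):
    """largest contour of mask f(hsv) within box x0,y0,x1,y1"""
    x0,y0,x1,y1=box; m=np.zeros(img.shape[:2],np.uint8)
    m[y0:y1,x0:x1]=f(cv2.cvtColor(img,cv2.COLOR_RGB2HSV)[y0:y1,x0:x1].astype(int))*255
    m=cv2.morphologyEx(m,cv2.MORPH_CLOSE,np.ones((5,5)))
    cs=cv2.findContours(m,cv2.RETR_EXTERNAL,cv2.CHAIN_APPROX_NONE)[0]
    return max(cs,key=cv2.contourArea)[:,0].astype(float)
def rect(P):
    """centre, sizes, angle (of long side, rad) of world xy points"""
    (c,s,a)=cv2.minAreaRect((P[:,:2]*1000).astype(np.float32)); a=np.radians(a)
    if s[0]<s[1]: s=s[::-1]; a+=np.pi/2
    return np.round(c,1),np.round(s,1),round((a+np.pi/2)%np.pi-np.pi/2,4)
E
python3 - <<'E'
from h import *
im=cv2.imread("pics/top0.png")[:,:,::-1].copy()
W=lambda h:h[...,2]>195
dark=lambda h:h[...,2]<135
for n,b,f,z in [("small",(130,200,190,268),W,.036),("large",(368,134,430,206),W,.0933),("fuse",(303,165,342,195),lambda h:h[...,2]>150,.05),("rack",(285,130,430,222),dark,.0613)]:
    c=blob(im,b,f); print(n,rect(onplane("top",c,z)),cv2.minAreaRect(c.astype(np.float32)))
a=cv2.resize(im[125:225,285:430],None,fx=5,fy=5,interpolation=2)
cv2.imwrite("pics/c1.png",a[:,:,::-1])
im2=cv2.imread("pics/scene0.png")
cv2.imwrite("pics/c2.png",cv2.resize(im2[215:335,275:420],None,fx=5,fy=5,interpolation=2))
E
```

```text
Traceback (most recent call last):
  File "h.py", line 20, in blob
    return max(cs,key=cv2.contourArea)[:,0].astype(float)
           ~~~^^^^^^^^^^^^^^^^^^^^^^^^
ValueError: max() iterable argument is empty
```

```bash
cat > m.py <<'E'
from h import *
im=cv2.imread("pics/top0.png")[:,:,::-1].copy()
for x,y in [(160,230),(120,240),(410,180),(321,180),(330,150),(297,170),(385,150),(400,206),(430,205),(300,230)]: print((x,y),im[y,x],end=' ')
a=cv2.resize(im[125:225,285:430],None,fx=5,fy=5,interpolation=2)
cv2.imwrite("pics/c1.png",a[:,:,::-1])
im2=cv2.imread("pics/scene0.png")
cv2.imwrite("pics/c2.png",cv2.resize(im2[215:335,275:420],None,fx=5,fy=5,interpolation=2))
E
python3 m.py
```

```text
(160, 230) [174 182 186] (120, 240) [145 148 146] (410, 180) [174 181 185] (321, 180) [164 168 163] (330, 150) [101 106 109] (297, 170) [178 184 179] (385, 150) [174 182 186] (400, 206) [114 120 122] (430, 205) [147 149 145] (300, 230) [150 152 149]
```

View pics/c1.png

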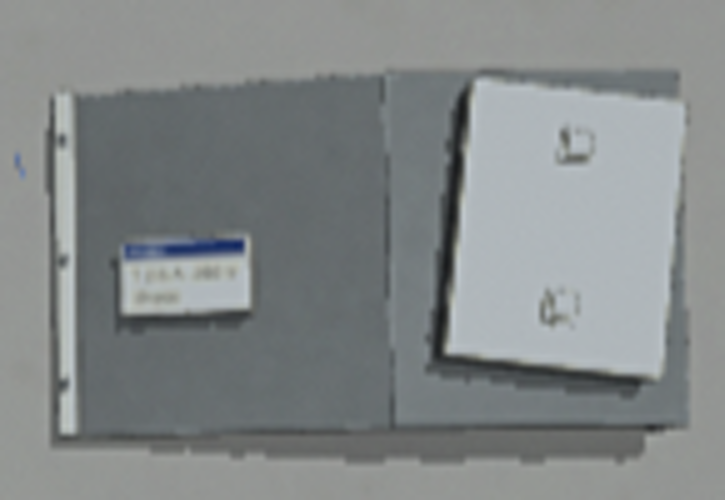

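View pics/c2.png

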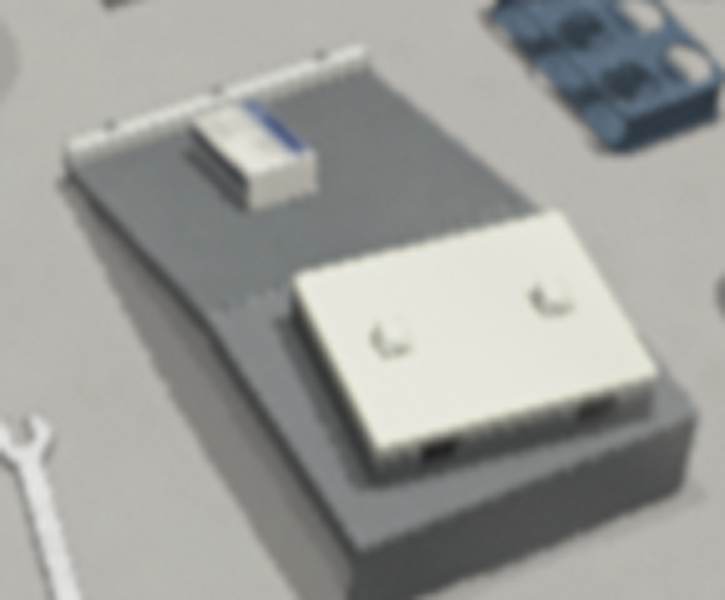

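Crop c1: the cleat's upper edge runs (75,93)–(77,433), the crest (385,75)–(392,428) and the deck end (680,70)–(688,428). The carton is at (186,275), print upward, square to the slope. The large lid's corners are about (472,77), (686,100), (658,380), (445,355). c2 agrees.

```bash
python3 - <<'E'
from h import *
t=lambda P:(np.array(P,float)+.5)/5-.5+[285,125]
s=lambda P:(np.array(P,float)+.5)/5-.5+[275,215]
q=onplane("top",t([[385,75],[392,428],[680,70],[688,428]]),.0613); c=onplane("top",t([[75,93],[77,433]]),.0315)
print("crest/deck",q.round(4)); print("cleat up-edge",c.round(4))
q2=onplane("scene",s([[212,308],[536,207],[363,548],[697,412]]),.0613); print("scene crest l,r deckend l,r",q2.round(4))
c2=onplane("scene",s([[75,157],[368,60]]),.0315); print(c2.round(4))
im=cv2.imread("pics/top0.png")[:,:,::-1].copy(); im2=cv2.imread("pics/scene0.png")[:,:,::-1].copy()
W=lambda h:h[...,2]>163
for n,v,I,b,z in [("small","top",im,(130,205,186,268),.036),("large","top",im,(366,130,428,206),.0933),("small","scene",im2,(195,155,250,200),.036),("large","scene",im2,(328,250,412,310),.0933)]:
    c=blob(I,b,W); print(n,v,rect(onplane(v,c,z)))
for v,P,z in [("top",t([[472,77],[686,100],[658,380],[445,355]]),.0933),("scene",s([[293,275],[555,210],[655,378],[378,445]]),.0933)]:
    w=onplane(v,P,z); print("largecorn",v,rect(w))
# fuse: slope plane through crest, fall dir ~+y, top face 22mm off slope
m=q2[:2].mean(0)
nr=np.array([0,np.sin(.279),np.cos(.279)])
p0=q[:2].mean(0)+nr*.022
w=onplane("top",t([[121,241],[246,236],[252,310],[122,318]]),p0=p0,nrm=nr); print("fuse top",w.round(4),w.mean(0))
w=onplane("scene",s([[193,127],[250,100],[315,153],[247,180]]),p0=p0,nrm=nr); print("fuse scene",w.round(4),w.mean(0))
E
```

```text
crest/deck [[ 0.6368 -0.1431  0.0613]
 [ 0.4678 -0.1387  0.0613]
 [ 0.6349 -0.2837  0.0613]
 [ 0.4637 -0.2776  0.0613]]
cleat up-edge [[0.6394 0.0037 0.0315]
 [0.4719 0.0083 0.0315]]
scene crest l,r deckend l,r [[ 0.4751 -0.1363  0.0613]
 [ 0.6406 -0.1482  0.0613]
 [ 0.4695 -0.2797  0.0613]
 [ 0.636  -0.2815  0.0613]]
[[ 0.4737  0.0026  0.0315]
 [ 0.6387 -0.0015  0.0315]]
small top (array([423.9, 349.3]), array([107.5,  59.9]), np.float64(0.623))
large top (array([ 555.9, -217.1]), array([127.8,  98.3]), np.float64(-0.1465))
small scene (array([417.7, 336.7]), array([210. , 161.6]), np.float64(1.1735))
large scene (array([ 588.8, -211.4]), array([190.7, 131.6]), np.float64(-0.1908))
largecorn top (array([ 555.6, -216.8]), array([130.9,  99. ]), np.float64(-0.1437))
largecorn scene (array([ 557. , -217.4]), array([126.5, 101.8]), np.float64(-0.1597))
fuse top [[ 0.5626 -0.0152  0.0482]
 [ 0.5606 -0.0733  0.0648]
 [ 0.5252 -0.0746  0.0652]
 [ 0.5253 -0.0144  0.0479]] [ 0.54342052 -0.04436942  0.0565348 ]
fuse scene [[ 0.5269 -0.0205  0.0497]
 [ 0.5618 -0.0149  0.0481]
 [ 0.5633 -0.0752  0.0654]
 [ 0.5254 -0.0769  0.0659]] [ 0.54435861 -0.04686633  0.05725009]
```

```bash
cat >> h.py <<'E'
YAW=-0.025; TILT=0.279; SLOPE=R.from_euler('z',YAW)*R.from_euler('x',-TILT)*R.from_euler('z',-YAW)
CLEAT=np.array([.5575,.003,.020])
def tool(a,tilt=0.):
    z=np.array([0,0,-1.]); y=np.array([np.cos(a),np.sin(a),0]); x=np.cross(y,z)
    T=R.from_euler('z',YAW)*R.from_euler('x',-tilt)*R.from_euler('z',-YAW)
    return T*R.from_matrix(np.c_[x,y,z])
def go(*wps):
    """wps: (pos, closing angle, tilt): prints shift & turn from the present tool pose"""
    s=r.get_state(); R0=R.from_quat(s['eef_rot']); p=s['tool_pos']
    print("t",round(s['clock'],2),"p",p.round(4),"F",s['contact_force'].round(1),"open",round(s['opening'],3),"ff",round(s['finger_force'],1))
    for P,a,t in wps:
        print("xyz",R0.inv().apply(np.array(P)-p).round(4).tolist(),"rot",(R0.inv()*tool(a,t)).as_rotvec().round(4).tolist())
E
python3 - <<'E'
from h import *
n=SLOPE.apply([0,0,1]); f=np.array([.544,-.0455,.0568])-.018*n
print(f,n)
go((f+.09*n,YAW,TILT),(f,YAW,TILT))
im=cv2.imread("pics/top0.png")[:,:,::-1].copy()
print("jar top",onplane("top",[[243,233]],.147),"bulb",onplane("top",[[201,252]],.07),"spanner",onplane("top",[[352,247],[408,257]],0))
E
```

```text
[ 0.54387609 -0.05045555  0.03949604] [0.00688414 0.2753084  0.96133131]
t 0.1 p [0.1958 0.593  0.238 ] F [0.3 0.5 0.5] open 1.003 ff 0.0
xyz [-0.525, -0.478, 0.1128] rot [0.1768, -0.2388, 1.2684]
xyz [-0.5322, -0.5016, 0.1994] rot [0.1768, -0.2388, 1.2684]
jar top [[0.42028128 0.13746709 0.147     ]] bulb [[0.38099013 0.24275587 0.07      ]] spanner [[ 0.38150832 -0.11880456  0.        ]
 [ 0.35299493 -0.25576348  0.        ]]
```

Emit:
carry_out:
  plan:
    - {"rot":[0,0,0.12],"xyz":[-0.03,-0.027,0],"grip":0}
    - {"rot":[0,0,0.24],"xyz":[-0.06,-0.054,0],"grip":0}
    - {"rot":[0,0,0.36],"xyz":[-0.09,-0.081,0],"grip":0}
    - {"rot":[0,0,0.48],"xyz":[-0.12,-0.108,0],"grip":0}
    - {"rot":[0,0,0.6],"xyz":[-0.15,-0.135,0],"grip":0}
    - {"rot":[0,0,0.72],"xyz":[-0.18,-0.162,0],"grip":0}
    - {"rot":[0,0,0.84],"xyz":[-0.21,-0.19,0],"grip":0}
    - {"rot":[0,0,0.96],"xyz":[-0.24,-0.218,0],"grip":0}

```text
clock: 0.77
tool_pos: [0.3559, 0.3095, 0.2387]
eef_rot: [0.599, 0.801, -0.0, -0.0]
contact_force: [0.4, 1.2, -0.3]
opening: 1.002
finger_force: 0.0
```

```bash
python3 - <<'E'
from h import *
go(([.5463,.05,.22],YAW,0))
E
```

```text
t 0.77 p [0.3559 0.3095 0.2387] F [ 0.4  1.2 -0.3] open 1.002 ff 0.0
xyz [-0.3027, 0.1093, 0.0187] rot [-0.0002, 0.0001, 0.3115]
```

Emit:
carry_out:
  plan:
    - {"rot":[0,0,0.3115],"xyz":[-0.3027,0.1093,0.0],"grip":0}
    - {"rot":[0,0,0.3115],"xyz":[-0.3027,0.1093,0.0],"grip":0}
    - {"rot":[0,0,0.3115],"xyz":[-0.3027,0.1093,0.0],"grip":0}
    - {"rot":[0,0,0.3115],"xyz":[-0.3027,0.1093,0.0],"grip":0}
    - {"rot":[0,0,0.3115],"xyz":[-0.3027,0.1093,0.0],"grip":0}
    - {"rot":[0,0,0.3115],"xyz":[-0.3027,0.1093,0.0],"grip":0}
    - {"rot":[0,0,0.3115],"xyz":[-0.3027,0.1093,0.0187],"grip":0}
    - {"rot":[0,0,0.3115],"xyz":[-0.3027,0.1093,0.0187],"grip":0}

```text
clock: 1.43
tool_pos: [0.549, 0.0493, 0.2198]
eef_rot: [0.715, 0.699, 0.0, 0.001]
contact_force: [-0.2, 0.9, 0.8]
opening: 1.001
finger_force: 0.0
```

```bash
python3 - <<'E'
from h import *
n=SLOPE.apply([0,0,1]); f=np.array([.544,-.0455,.0568])-.018*n
go((f+.09*n,YAW,TILT),(f,YAW,TILT))
E
```

```text
t 1.43 p [0.549  0.0493 0.2198] F [-0.2  0.9  0.8] open 1.001 ff 0.0
xyz [-0.0749, -0.0029, 0.0938] rot [0.0017, -0.278, 0.0025]
xyz [-0.0996, -0.0031, 0.1803] rot [0.0017, -0.278, 0.0025]
```

Emit:
carry_out:
  plan:
    - {"rot":[0.0017,-0.278,0.0025],"xyz":[-0.0749,-0.0029,0.0938],"grip":0}
    - {"rot":[0.0017,-0.278,0.0025],"xyz":[-0.0749,-0.0029,0.0938],"grip":0}
    - {"rot":[0.0017,-0.278,0.0025],"xyz":[-0.0749,-0.0029,0.0938],"grip":0}
    - {"rot":[0.0017,-0.278,0.0025],"xyz":[-0.0749,-0.0029,0.0938],"grip":0}
    - {"rot":[0.0017,-0.278,0.0025],"xyz":[-0.083,-0.003,0.122],"grip":0}
    - {"rot":[0.0017,-0.278,0.0025],"xyz":[-0.091,-0.003,0.15],"grip":0}
    - {"rot":[0.0017,-0.278,0.0025],"xyz":[-0.0996,-0.0031,0.178],"grip":0}
    - {"rot":[0.0017,-0.278,0.0025],"xyz":[-0.0996,-0.0031,0.1803],"grip":0}

```text
clock: 2.1
tool_pos: [0.5402, -0.0481, 0.0375]
eef_rot: [0.709, 0.692, -0.102, 0.095]
contact_force: [-1.1, 0.8, -0.4]
opening: 1.001
finger_force: 0.0
```

Emit:
carry_out:
  plan:
    - {"rot":[0,0,0],"xyz":[0,0,0],"grip":120}
    - {"rot":[0,0,0],"xyz":[0,0,0],"grip":200}
    - {"rot":[0,0,0],"xyz":[0,0,0],"grip":200}
    - {"rot":[0,0,0],"xyz":[0,0,0],"grip":200}
    - {"rot":[0,0,0],"xyz":[0,0,0],"grip":200}
    - {"rot":[0,0,0],"xyz":[0,0,0],"grip":200}
    - {"rot":[0,0,0],"xyz":[0,0,0],"grip":200}
    - {"rot":[0,0,0],"xyz":[0,0,0],"grip":200}
  squeeze: 12

```text
clock: 2.77
tool_pos: [0.5426, -0.0464, 0.04]
eef_rot: [0.708, 0.693, -0.099, 0.097]
contact_force: [-0.1, 1.0, 0.6]
opening: 0.418
finger_force: 0.2
```

```bash
python3 - <<'E'
from h import *
s=r.get_state();n=SLOPE.apply([0,0,1])
go((s['tool_pos']+.08*n,YAW,TILT),([.412,-.03,.09],YAW,0),([.412,-.03,.0045],YAW,0))
print(CLEAT, s['tool_pos'])
E
```

```text
t 2.77 p [ 0.5426 -0.0464  0.04  ] F [-0.1  1.   0.6] open 0.418 ff 0.2
xyz [0.0001, 0.0, -0.08] rot [0.0003, -0.0013, 0.0031]
xyz [-0.0006, -0.1309, -0.0518] rot [-0.0001, 0.2777, 0.0032]
xyz [0.0228, -0.1309, 0.0305] rot [-0.0001, 0.2777, 0.0032]
[0.5575 0.003  0.02  ] [ 0.54257522 -0.04643314  0.03996319]
```

Emit:
carry_out:
  plan:
    - {"rot":[0,0,0],"xyz":[0,0,0],"grip":200}
    - {"rot":[0,0,0],"xyz":[0,0,0],"grip":200}
    - {"rot":[0,0,0],"xyz":[0,0,0],"grip":200}
    - {"rot":[0,0,0],"xyz":[0,0,-0.02],"grip":200}
    - {"rot":[0,0,0],"xyz":[0,0,-0.05],"grip":200}
    - {"rot":[0,0,0],"xyz":[0,0,-0.08],"grip":200}
    - {"rot":[0,0,0],"xyz":[0,0,-0.08],"grip":200}

```text
clock: 3.35
tool_pos: [0.5454, -0.0231, 0.1203]
eef_rot: [0.708, 0.693, -0.096, 0.098]
contact_force: [0.5, -0.5, -0.3]
opening: 0.406
finger_force: 12.0
```

```bash
python3 - <<'E'
from h import *
go(([.412,-.03,.09],YAW,0),([.412,-.03,.0045],YAW,0))
cv2.imwrite("pics/a1.png",r.snapshot("scene")[120:330,180:430,::-1])
E
```

```text
t 3.35 p [ 0.5454 -0.0231  0.1203] F [ 0.5 -0.5 -0.3] open 0.406 ff 12.0
xyz [-0.0012, -0.1334, 0.0311] rot [0.006, 0.2758, 0.0035]
xyz [0.0221, -0.1338, 0.1134] rot [0.006, 0.2758, 0.0035]
```

View pics/a1.png

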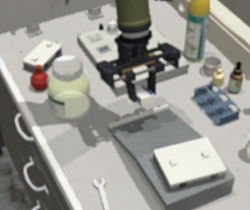

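The picture shows the carton held between the fingers at about (140,95), clear of the slope.

Emit:
carry_out:
  plan:
    - {"rot":[0.006,0.2758,0.0035],"xyz":[-0.0012,-0.1334,0.0311],"grip":200}
    - {"rot":[0.006,0.2758,0.0035],"xyz":[-0.0012,-0.1334,0.0311],"grip":200}
    - {"rot":[0.006,0.2758,0.0035],"xyz":[-0.0012,-0.1334,0.0311],"grip":200}
    - {"rot":[0.006,0.2758,0.0035],"xyz":[-0.0012,-0.1334,0.0311],"grip":200}
    - {"rot":[0.006,0.2758,0.0035],"xyz":[-0.0012,-0.1334,0.0311],"grip":200}
    - {"rot":[0.006,0.2758,0.0035],"xyz":[0.0093,-0.1336,0.068],"grip":200}
    - {"rot":[0.006,0.2758,0.0035],"xyz":[0.0166,-0.1337,0.094],"grip":200}
    - {"rot":[0.006,0.2758,0.0035],"xyz":[0.0166,-0.1337,0.094],"grip":200}

```text
clock: 4.07
tool_pos: [0.4026, -0.0323, 0.0585]
eef_rot: [0.715, 0.699, -0.021, -0.017]
contact_force: [-0.7, 0.9, -0.2]
opening: 0.411
finger_force: 12.0
```

```bash
python3 - <<'E'
from h import *
go(([.412,-.03,.0060],YAW,0))
E
```

```text
t 4.07 p [ 0.4026 -0.0323  0.0585] F [-0.7  0.9 -0.2] open 0.411 ff 12.0
xyz [0.0028, 0.0121, 0.052] rot [-0.0537, 0.0054, 0.0015]
```

Emit:
carry_out:
  plan:
    - {"rot":[0,0,0],"xyz":[0,0,0],"grip":200}
    - {"rot":[0,0,0],"xyz":[0,0,0],"grip":200}
    - {"rot":[0,0,0],"xyz":[0,0,0],"grip":200}

```text
clock: 4.32
tool_pos: [0.4012, -0.0324, 0.0596]
eef_rot: [0.715, 0.698, -0.021, -0.018]
contact_force: [0.8, 0.6, 0.4]
opening: 0.405
finger_force: 12.0
```

```bash
python3 - <<'E'
from h import *
go(([.412,-.03,.0060],YAW,0)); print(r.get_state()['q'].round(3))
E
```

```text
t 4.32 p [ 0.4012 -0.0324  0.0596] F [0.8 0.6 0.4] open 0.405 ff 12.0
xyz [0.0029, 0.0137, 0.0529] rot [-0.0549, 0.0048, 0.0008]
[ 0.004  0.821 -0.065  2.304  0.587  0.088 -0.651]
```

```bash
python3 - <<'E'
from h import *
print(onplane("top",[[255,183],[255,140]],.0),onplane("scene",[[297,208],[366,187]],0))
go(([.48,.0,.12],YAW,0),([.543,.06,.08],YAW,0),([.543,.06,.0060],YAW,0))
E
```

```text
[[0.54841973 0.11756795 0.        ]
 [0.65827398 0.11492563 0.        ]] [[0.56905558 0.15220038 0.        ]
 [0.78704879 0.14535019 0.        ]]
t 4.32 p [ 0.4012 -0.0324  0.0596] F [0.8 0.6 0.4] open 0.405 ff 12.0
xyz [0.034, 0.0746, -0.0648] rot [-0.0549, 0.0048, 0.0008]
xyz [0.0957, 0.1382, -0.0285] rot [-0.0549, 0.0048, 0.0008]
xyz [0.096, 0.1423, 0.0454] rot [-0.0549, 0.0048, 0.0008]
```

Emit:
carry_out:
  plan:
    - {"rot":[-0.0549,0.0048,0],"xyz":[0.015,0.04,-0.0648],"grip":200}
    - {"rot":[-0.0549,0.0048,0],"xyz":[0.034,0.0746,-0.0648],"grip":200}
    - {"rot":[-0.0549,0.0048,0],"xyz":[0.0957,0.1382,-0.0285],"grip":200}
    - {"rot":[-0.0549,0.0048,0],"xyz":[0.0957,0.1382,-0.0285],"grip":200}
    - {"rot":[-0.0549,0.0048,0],"xyz":[0.0957,0.1382,-0.0285],"grip":200}
    - {"rot":[-0.0549,0.0048,0],"xyz":[0.0957,0.1382,-0.0285],"grip":200}
    - {"rot":[-0.0549,0.0048,0],"xyz":[0.0957,0.1382,-0.0285],"grip":200}

```text
clock: 4.9
tool_pos: [0.5429, 0.0617, 0.0798]
eef_rot: [0.715, 0.699, 0.0, -0.001]
contact_force: [-0.7, -0.9, -1.0]
opening: 0.409
finger_force: 12.0
```

```bash
python3 - <<'E'
from h import *
go(([.543,.061,.0060],YAW,0))
E
```

```text
t 4.9 p [0.5429 0.0617 0.0798] F [-0.7 -0.9 -1. ] open 0.409 ff 12.0
xyz [-0.0008, 0.0002, 0.0738] rot [-0.0006, -0.0014, 0.003]
```

Emit:
carry_out:
  plan:
    - {"rot":[0,0,0],"xyz":[0,0,0.03],"grip":200}
    - {"rot":[0,0,0],"xyz":[0,0,0.06],"grip":200}
    - {"rot":[0,0,0],"xyz":[0,0,0.068],"grip":200}
    - {"rot":[0,0,0],"xyz":[0,0,0.072],"grip":200}
    - {"rot":[0,0,0],"xyz":[0,0,0.0735],"grip":200}
    - {"rot":[0,0,0],"xyz":[0,0,0.0735],"grip":200}
    - {"rot":[0,0,0],"xyz":[0,0,0.0735],"grip":200}

```text
clock: 5.48
tool_pos: [0.5429, 0.0598, 0.0078]
eef_rot: [0.716, 0.698, 0.0, 0.0]
contact_force: [0.4, 0.4, -1.0]
opening: 0.413
finger_force: 12.0
```

Emit:
carry_out:
  plan:
    - {"rot":[0,0,0],"xyz":[0,0,0],"grip":110}
    - {"rot":[0,0,0],"xyz":[0,0,0],"grip":100}
    - {"rot":[0,0,0],"xyz":[0,0,0],"grip":100}
    - {"rot":[0,0,0],"xyz":[0,0,0],"grip":100}

```text
clock: 5.82
tool_pos: [0.5425, 0.0599, 0.007]
eef_rot: [0.716, 0.699, -0.0, -0.0]
contact_force: [0.4, 1.2, 1.6]
opening: 0.612
finger_force: 0.0
```

```bash
python3 - <<'E'
from h import *
yr=SLOPE*R.identity()
Y=np.array([-np.sin(YAW),np.cos(YAW),0]); crest=CLEAT-.150*SLOPE.apply([-np.sin(YAW),np.cos(YAW),0]); print(crest)
# pusher positions: s along deck relative to crest
go()
E
```

```text
[ 0.55389538 -0.14115464  0.06130917]
t 5.82 p [0.5425 0.0599 0.007 ] F [0.4 1.2 1.6] open 0.612 ff 0.0
```

Emit:
carry_out:
  plan:
    - {"rot":[0,0,0],"xyz":[0,0,-0.04],"grip":100}
    - {"rot":[0,0,0],"xyz":[0,0,-0.08],"grip":60}
    - {"rot":[0,0,0],"xyz":[0,0,-0.12],"grip":60}
    - {"rot":[0,0,0],"xyz":[-0.03,0,-0.15],"grip":60}
    - {"rot":[0,0,0],"xyz":[-0.07,0,-0.15],"grip":60}
    - {"rot":[0,0,0],"xyz":[-0.11,0,-0.15],"grip":60}
    - {"rot":[0,0,0],"xyz":[-0.15,0,-0.15],"grip":60}
    - {"rot":[0,0,0],"xyz":[-0.19,0,-0.15],"grip":60}

```text
clock: 6.48
tool_pos: [0.5375, -0.132, 0.1571]
eef_rot: [0.715, 0.699, -0.0, 0.0]
contact_force: [0.5, 0.8, -0.0]
opening: 0.767
finger_force: 0.0
```

```bash
python3 - <<'E'
from h import *
go(([.551,-.315,.157],YAW,0),([.551,-.315,.067],YAW,0))
E
```

```text
t 6.48 p [ 0.5375 -0.132   0.1571] F [ 0.5  0.8 -0. ] open 0.767 ff 0.0
xyz [-0.1827, 0.0178, 0.0002] rot [-0.0004, 0.0007, 0.0015]
xyz [-0.1826, 0.0179, 0.0902] rot [-0.0004, 0.0007, 0.0015]
```

Emit:
carry_out:
  plan:
    - {"rot":[0,0,0.0015],"xyz":[-0.1827,0.0178,0],"grip":60}
    - {"rot":[0,0,0.0015],"xyz":[-0.1827,0.0178,0],"grip":60}
    - {"rot":[0,0,0.0015],"xyz":[-0.1827,0.0178,0],"grip":60}
    - {"rot":[0,0,0.0015],"xyz":[-0.1827,0.0178,0],"grip":60}
    - {"rot":[0,0,0.0015],"xyz":[-0.1827,0.0178,0],"grip":60}
    - {"rot":[0,0,0.0015],"xyz":[-0.1827,0.0178,0.04],"grip":60}
    - {"rot":[0,0,0.0015],"xyz":[-0.1827,0.0178,0.08],"grip":60}
    - {"rot":[0,0,0.0015],"xyz":[-0.1827,0.0178,0.0902],"grip":60}

```text
clock: 7.15
tool_pos: [0.5471, -0.3125, 0.0613]
eef_rot: [0.716, 0.698, -0.002, -0.004]
contact_force: [-0.3, 0.5, -0.2]
opening: 0.765
finger_force: 0.0
```

```bash
python3 - <<'E'
from h import *
go(([.5515,-.29,.067],YAW,0),([.5525,-.25,.067],YAW,0))
E
```

```text
t 7.15 p [ 0.5471 -0.3125  0.0613] F [-0.3  0.5 -0.2] open 0.765 ff 0.0
xyz [0.0226, 0.0037, -0.0057] rot [-0.0095, -0.0028, -0.001]
xyz [0.0626, 0.0037, -0.0056] rot [-0.0095, -0.0028, -0.001]
```

Emit:
carry_out:
  plan:
    - {"rot":[0,0,0],"xyz":[0.012,0,0],"grip":60}
    - {"rot":[0,0,0],"xyz":[0.024,0,0],"grip":60}
    - {"rot":[0,0,0],"xyz":[0.032,0,0],"grip":60}
    - {"rot":[0,0,0],"xyz":[0.04,0,0],"grip":60}
    - {"rot":[0,0,0],"xyz":[0.048,0,0],"grip":60}
    - {"rot":[0,0,0],"xyz":[0.056,0,0],"grip":60}
    - {"rot":[0,0,0],"xyz":[0.062,0,0],"grip":60}
    - {"rot":[0,0,0],"xyz":[0.066,0,0],"grip":60}

```text
clock: 7.82
tool_pos: [0.5533, -0.2472, 0.0674]
eef_rot: [0.716, 0.698, -0.001, 0.001]
contact_force: [0.5, -4.7, 3.9]
opening: 0.762
finger_force: 2.2
```

```bash
python3 - <<'E'
from h import *
go(([.5537,-.20,.067],YAW,0))
cv2.imwrite("pics/a2.png",cv2.resize(r.snapshot("top")[120:230,285:445,::-1],None,fx=4,fy=4))
E
```

```text
t 7.82 p [ 0.5533 -0.2472  0.0674] F [ 0.5 -4.7  3.9] open 0.762 ff 2.2
xyz [0.0472, -0.0008, 0.0003] rot [0.0003, 0.0018, -0.0002]
```

View pics/a2.png

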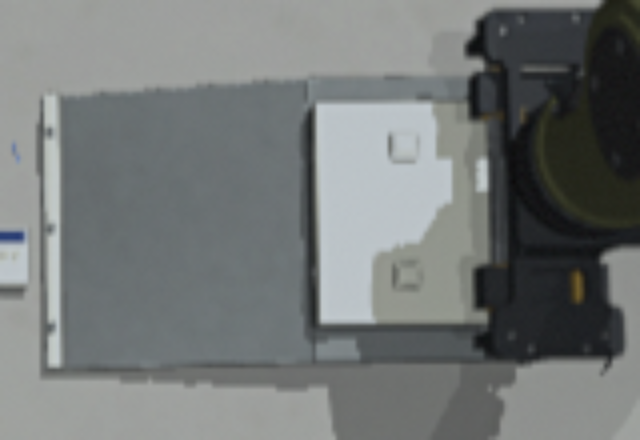

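The case is now square to the rack, its front edge at (313,100–325) next to the crest. The carton lies flat beyond the cleat at (10,260).

Emit:
carry_out:
  plan:
    - {"rot":[0,0,0],"xyz":[0.007,0,0],"grip":60}
    - {"rot":[0,0,0],"xyz":[0.014,0,0],"grip":60}
    - {"rot":[0,0,0],"xyz":[0.021,0,0],"grip":60}
    - {"rot":[0,0,0],"xyz":[0.028,0,0],"grip":60}
    - {"rot":[0,0,0],"xyz":[0.035,0,0],"grip":60}
    - {"rot":[0,0,0],"xyz":[0.042,0,0],"grip":60}
    - {"rot":[0,0,0],"xyz":[0.048,0,0],"grip":60}
    - {"rot":[0,0,0],"xyz":[0.054,0,0],"grip":60}

```text
clock: 8.53
tool_pos: [0.5541, -0.1924, 0.0663]
eef_rot: [0.716, 0.698, -0.001, -0.0]
contact_force: [-1.3, -5.3, 3.8]
opening: 0.764
finger_force: 2.3
```

Emit:
carry_out:
  plan:
    - {"rot":[0,0,0],"xyz":[0.002,0,0],"grip":60}
    - {"rot":[0,0,0],"xyz":[0.005,0,0],"grip":60}
    - {"rot":[0,0,0],"xyz":[0.007,0,0],"grip":60}

```text
clock: 8.78
tool_pos: [0.5543, -0.1858, 0.0662]
eef_rot: [0.716, 0.698, -0.001, -0.0]
contact_force: [-0.4, -4.4, 3.3]
opening: 0.76
finger_force: 2.5
```

```bash
python3 - <<'E'
from h import *
go()
cv2.imwrite("pics/a3.png",cv2.resize(r.snapshot("scene")[200:340,250:430,::-1],None,fx=4,fy=4))
E
```

```text
t 8.78 p [ 0.5543 -0.1858  0.0662] F [-0.4 -4.4  3.3] open 0.76 ff 2.5
```

View pics/a3.png

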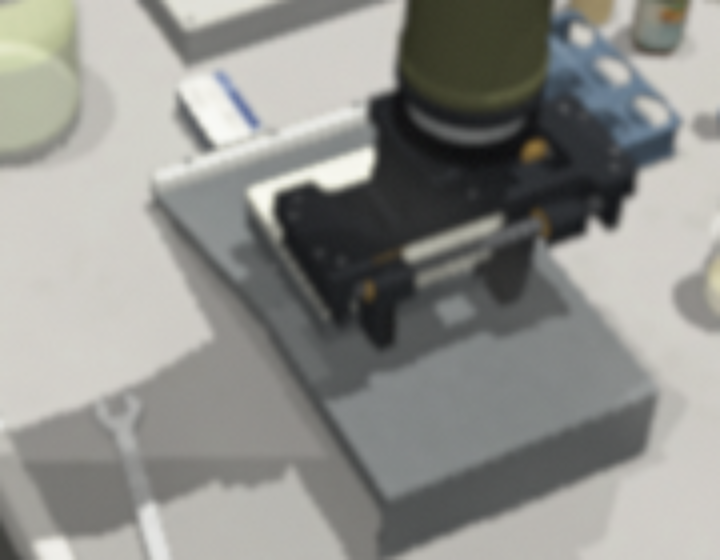

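The case has tipped over the crest and its nose lies on the slope, still square; both fingers stand behind it. Now I tilt the tool and push along the slope.

```bash
python3 - <<'E'
from h import *
d=SLOPE.apply([-np.sin(YAW),np.cos(YAW),0]); n=SLOPE.apply([0,0,1]); crest=CLEAT-.15*d
go((crest-.056*d+.006*n,YAW,TILT),(crest-.0*d+.006*n,YAW,TILT))
E
```

```text
t 8.83 p [ 0.5543 -0.1853  0.0663] F [-0.4 -3.1  2.9] open 0.764 ff 1.5
xyz [-0.008, -0.0016, -0.0162] rot [-0.0012, -0.2793, 0.0004]
xyz [0.0458, -0.0015, -0.0008] rot [-0.0012, -0.2793, 0.0004]
```

Emit:
carry_out:
  plan:
    - {"rot":[0,0,0],"xyz":[-0.01,0,0],"grip":60}
    - {"rot":[0,-0.09,0],"xyz":[-0.012,-0.001,-0.006],"grip":60}
    - {"rot":[0,-0.18,0],"xyz":[-0.012,-0.001,-0.012],"grip":60}
    - {"rot":[-0.001,-0.2793,0],"xyz":[-0.01,-0.001,-0.0162],"grip":60}
    - {"rot":[-0.001,-0.2793,0],"xyz":[-0.008,-0.001,-0.0162],"grip":60}
    - {"rot":[-0.001,-0.2793,0],"xyz":[-0.008,-0.001,-0.0162],"grip":60}

```text
clock: 9.33
tool_pos: [0.5542, -0.1891, 0.0817]
eef_rot: [0.706, 0.694, -0.098, 0.096]
contact_force: [0.2, 0.3, 0.6]
opening: 0.762
finger_force: 0.0
```

```bash
python3 - <<'E'
from h import *
d=SLOPE.apply([-np.sin(YAW),np.cos(YAW),0]); n=SLOPE.apply([0,0,1]); crest=CLEAT-.15*d
go((crest-.0*d+.006*n,YAW,TILT),(crest+.041*d+.006*n,YAW,TILT))
E
```

```text
t 9.33 p [ 0.5542 -0.1891  0.0817] F [0.2 0.3 0.6] open 0.762 ff 0.0
xyz [0.0517, -0.0011, 0.0006] rot [0.0011, -0.0032, 0.0079]
xyz [0.0927, -0.0008, 0.0008] rot [0.0011, -0.0032, 0.0079]
```

Emit:
carry_out:
  plan:
    - {"rot":[0.001,-0.003,0.008],"xyz":[0.007,0,0],"grip":60}
    - {"rot":[0.001,-0.003,0.008],"xyz":[0.014,0,0],"grip":60}
    - {"rot":[0.001,-0.003,0.008],"xyz":[0.022,0,0],"grip":60}
    - {"rot":[0.001,-0.003,0.008],"xyz":[0.03,0,0],"grip":60}
    - {"rot":[0.001,-0.003,0.008],"xyz":[0.038,-0.001,0],"grip":60}
    - {"rot":[0.001,-0.003,0.008],"xyz":[0.046,-0.001,0],"grip":60}
    - {"rot":[0.001,-0.003,0.008],"xyz":[0.054,-0.001,0],"grip":60}
    - {"rot":[0.001,-0.003,0.008],"xyz":[0.06,-0.001,0],"grip":60}

```text
clock: 10.0
tool_pos: [0.5537, -0.1351, 0.0656]
eef_rot: [0.711, 0.689, -0.101, 0.098]
contact_force: [-0.6, -0.9, 0.4]
opening: 0.768
finger_force: 0.4
```

```bash
python3 - <<'E'
from h import *
d=SLOPE.apply([-np.sin(YAW),np.cos(YAW),0]); n=SLOPE.apply([0,0,1]); crest=CLEAT-.15*d
go((crest+.041*d+.006*n,YAW,TILT))
E
```

```text
t 10.0 p [ 0.5537 -0.1351  0.0656] F [-0.6 -0.9  0.4] open 0.768 ff 0.4
xyz [0.0364, 0.0001, -0.0003] rot [-0.001, 0.0028, -0.0074]
```

Emit:
carry_out:
  plan:
    - {"rot":[0,0,-0.005],"xyz":[0.006,0,0],"grip":60}
    - {"rot":[0,0,-0.005],"xyz":[0.012,0,0],"grip":60}
    - {"rot":[0,0,-0.005],"xyz":[0.018,0,0],"grip":60}
    - {"rot":[0,0,-0.005],"xyz":[0.023,0,0],"grip":60}
    - {"rot":[0,0,-0.005],"xyz":[0.027,0,0],"grip":60}
    - {"rot":[0,0,-0.005],"xyz":[0.03,0,0],"grip":60}
    - {"rot":[0,0,-0.005],"xyz":[0.032,0,0],"grip":60}
    - {"rot":[0,0,-0.005],"xyz":[0.033,0,0],"grip":60}

```text
clock: 10.67
tool_pos: [0.5548, -0.1048, 0.0569]
eef_rot: [0.71, 0.69, -0.101, 0.098]
contact_force: [-0.6, -1.0, 1.7]
opening: 0.766
finger_force: 1.1
```

Emit:
carry_out:
  plan:
    - {"rot":[0,0,0],"xyz":[0.001,0,0],"grip":60}
    - {"rot":[0,0,0],"xyz":[0.002,0,0],"grip":60}
    - {"rot":[0,0,0],"xyz":[0.003,0,0],"grip":60}

```text
clock: 10.92
tool_pos: [0.5549, -0.1024, 0.0562]
eef_rot: [0.71, 0.69, -0.101, 0.098]
contact_force: [0.4, -2.8, 1.9]
opening: 0.763
finger_force: 1.2
```

```bash
python3 - <<'E'
from h import *
d=SLOPE.apply([-np.sin(YAW),np.cos(YAW),0]); n=SLOPE.apply([0,0,1]); crest=CLEAT-.15*d
go((crest+.041*d+.006*n,YAW,TILT))
E
```

```text
t 10.92 p [ 0.5549 -0.1024  0.0562] F [ 0.4 -2.8  1.9] open 0.763 ff 1.2
xyz [0.0024, -0.0, -0.0002] rot [-0.0008, 0.0041, -0.004]
```

Emit:
carry_out:
  plan:
    - {"rot":[0,0,-0.003],"xyz":[0.001,0,0],"grip":60}
    - {"rot":[0,0,-0.003],"xyz":[0.002,0,0],"grip":60}
    - {"rot":[0,0,-0.003],"xyz":[0.003,0,0],"grip":60}
    - {"rot":[0,0,-0.003],"xyz":[0.003,0,0],"grip":60}

```text
clock: 11.25
tool_pos: [0.555, -0.1001, 0.0555]
eef_rot: [0.709, 0.691, -0.102, 0.099]
contact_force: [0.9, -5.0, 4.9]
opening: 0.763
finger_force: 2.7
```

Emit:
carry_out:
  plan:
    - {"rot":[0,0,0],"xyz":[0.001,0,0],"grip":60}
    - {"rot":[0,0,0],"xyz":[0.002,0,0],"grip":60}
    - {"rot":[0,0,0],"xyz":[0.002,0,0],"grip":60}

```text
clock: 11.5
tool_pos: [0.555, -0.1001, 0.0556]
eef_rot: [0.709, 0.69, -0.103, 0.1]
contact_force: [1.7, -8.4, 8.1]
opening: 0.766
finger_force: 4.5
```

```bash
python3 - <<'E'
from h import *
go()
E
```

```text
t 11.5 p [ 0.555  -0.1001  0.0556] F [ 1.7 -8.4  8.1] open 0.766 ff 4.5
```

Emit:
carry_out:
  plan:
    - {"rot":[0,0,0],"xyz":[0.002,0,0],"grip":60}
    - {"rot":[0,0,0],"xyz":[0.004,0,0],"grip":60}
    - {"rot":[0,0,0],"xyz":[0.004,0,0],"grip":60}

```text
clock: 11.75
tool_pos: [0.555, -0.1001, 0.0556]
eef_rot: [0.709, 0.69, -0.105, 0.101]
contact_force: [2.1, -14.0, 10.8]
opening: 0.759
finger_force: 7.9
```

Emit:
carry_out:
  plan:
    - {"rot":[0,0,0],"xyz":[-0.006,0,0],"grip":60}
    - {"rot":[0,0,0],"xyz":[-0.014,0,0],"grip":60}
    - {"rot":[0,0,0],"xyz":[-0.025,0,-0.01],"grip":60}
    - {"rot":[0,0,0],"xyz":[-0.035,0,-0.05],"grip":60}
    - {"rot":[0,0.1,0],"xyz":[-0.035,0,-0.09],"grip":0}
    - {"rot":[0,0.2,0],"xyz":[-0.035,0,-0.13],"grip":0}
    - {"rot":[0,0.28,0],"xyz":[-0.035,0,-0.17],"grip":0}
    - {"rot":[0,0.28,0],"xyz":[-0.035,0,-0.19],"grip":0}

```text
clock: 12.42
tool_pos: [0.5571, -0.0774, 0.2512]
eef_rot: [0.718, 0.696, 0.003, 0.002]
contact_force: [0.2, -1.0, 0.1]
opening: 1.001
finger_force: 0.0
```

```bash
python3 - <<'E'
from h import *
A=.623-np.pi/2
go(([.38,.15,.27],-.5,0),([.424,.349,.15],A,0))
E
```

```text
t 12.42 p [ 0.5571 -0.0774  0.2512] F [ 0.2 -1.   0.1] open 1.001 ff 0.0
xyz [0.2216, -0.1842, -0.0199] rot [0.0063, -0.0023, 0.468]
xyz [0.4218, -0.1473, 0.1005] rot [0.0058, -0.0037, 0.9158]
```

Emit:
carry_out:
  plan:
    - {"rot":[0.005,-0.003,0.9158],"xyz":[0.4218,-0.1473,0.0],"grip":0}
    - {"rot":[0.005,-0.003,0.9158],"xyz":[0.4218,-0.1473,0.0],"grip":0}
    - {"rot":[0.005,-0.003,0.9158],"xyz":[0.4218,-0.1473,0.0],"grip":0}
    - {"rot":[0.005,-0.003,0.9158],"xyz":[0.4218,-0.1473,0.0],"grip":0}
    - {"rot":[0.005,-0.003,0.9158],"xyz":[0.4218,-0.1473,0.0],"grip":0}
    - {"rot":[0.005,-0.003,0.9158],"xyz":[0.4218,-0.1473,0.0],"grip":0}
    - {"rot":[0.005,-0.003,0.9158],"xyz":[0.4218,-0.1473,0.0],"grip":0}
    - {"rot":[0.005,-0.003,0.9158],"xyz":[0.4218,-0.1473,0.0],"grip":0}

```text
clock: 13.08
tool_pos: [0.4523, 0.2458, 0.2457]
eef_rot: [0.952, 0.308, -0.003, -0.0]
contact_force: [0.5, 0.3, -0.8]
opening: 0.997
finger_force: 0.0
```

```bash
python3 - <<'E'
from h import *
A=.623-np.pi/2
go(([.424,.349,.15],A,0))
im=r.snapshot("top"); im2=r.snapshot("scene")
cv2.imwrite("pics/top1.png",im[:,:,::-1]);cv2.imwrite("pics/scene1.png",im2[:,:,::-1])
cv2.imwrite("pics/a4.png",np.hstack([cv2.resize(im[130:220,280:390,::-1],(400,327)),cv2.resize(im2[205:305,275:385,::-1],(400,327))]))
E
```

```text
t 13.08 p [0.4523 0.2458 0.2457] F [ 0.5  0.3 -0.8] open 0.997 ff 0.0
xyz [0.0381, -0.0999, 0.0957] rot [-0.0028, 0.0063, 0.0023]
```

View pics/a4.png

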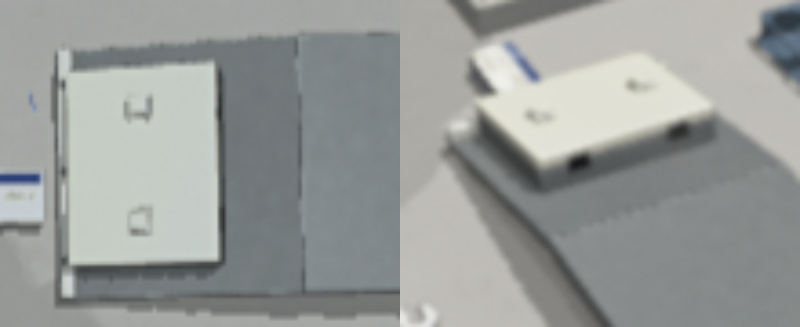

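The large case lies tight against the cleat, its lower edge parallel to it; lugs are at about (138,106) and (140,221) in the left crop. The carton stands flat beyond. I'll measure the lid and go on to the small case.

```bash
python3 - <<'E'
from h import *
n=SLOPE.apply([0,0,1]); d=SLOPE.apply([-np.sin(YAW),np.cos(YAW),0]); ex=np.cross(d,n)
p0=CLEAT+.032*n
for v,b in (("top",(296,140,345,206)),):
    im=cv2.imread(f"pics/{v}1.png")[:,:,::-1].copy()
    c=blob(im,b,lambda h:h[...,2]>150); w=onplane(v,c,p0=p0,nrm=n)-p0
    q=np.c_[w@ex,w@d]; print(v,rect(q))
t=lambda P:(np.array(P,float)+.5)/(400/110)-.5
L=onplane("top",t([[70,70],[215,62],[221,262],[68,266]])+[280,130],p0=p0,nrm=n)-p0
print("corners",(np.c_[L@ex,L@d]*1000).round(1))
L=onplane("top",t([[138,106],[140,221]])+[280,130],p0=p0+.008*n,nrm=n)-p0
print("lugs x,y",(np.c_[L@ex,L@d]*1000).round(1))
L=onplane("scene",t([[477,104],[645,54],[716,105],[543,165]])+[275-110,205],p0=p0,nrm=n)-p0
print("scene corners",(np.c_[L@ex,L@d]*1000).round(1))
A=.623-np.pi/2
go(([.424,.349,.1],A,0),([.424,.349,.009],A,0))
E
```

```text
top (array([  3. , -48.8]), array([157.3, 116.1]), np.float64(-0.0707))
corners [[  63.3   -3.5]
 [  62.3  -99.7]
 [ -67.4 -101.5]
 [ -67.    -1.1]]
lugs x,y [[ 34.9 -50.5]
 [-40.1 -51. ]]
scene corners [[-58.2   7.5]
 [ 69.1   1.7]
 [ 73.8 -87.8]
 [-55.  -89.4]]
t 13.18 p [0.4495 0.2535 0.2457] F [0.5 0.3 0.5] open 1.001 ff 0.0
xyz [0.0375, -0.0904, 0.1464] rot [-0.0083, 0.0038, 0.0217]
xyz [0.0379, -0.0896, 0.2374] rot [-0.0083, 0.0038, 0.0217]
```

Emit:
carry_out:
  plan:
    - {"rot":[-0.003,0.006,0.002],"xyz":[0.0381,-0.0999,0.0],"grip":0}
    - {"rot":[-0.003,0.006,0.002],"xyz":[0.0381,-0.0999,0.0],"grip":0}
    - {"rot":[-0.003,0.006,0.002],"xyz":[0.0381,-0.0999,0.03],"grip":0}
    - {"rot":[-0.003,0.006,0.002],"xyz":[0.0381,-0.0999,0.07],"grip":0}
    - {"rot":[-0.003,0.006,0.002],"xyz":[0.0381,-0.0999,0.1],"grip":0}
    - {"rot":[-0.003,0.006,0.002],"xyz":[0.0381,-0.0999,0.1457],"grip":0}
    - {"rot":[-0.003,0.006,0.002],"xyz":[0.0381,-0.0999,0.1457],"grip":0}
    - {"rot":[-0.003,0.006,0.002],"xyz":[0.0381,-0.0999,0.1457],"grip":0}

```text
clock: 13.85
tool_pos: [0.4233, 0.3449, 0.0978]
eef_rot: [0.951, 0.309, -0.003, 0.002]
contact_force: [-0.1, 0.1, 0.6]
opening: 1.001
finger_force: 0.0
```

```bash
python3 - <<'E'
from h import *
A=.623-np.pi/2
go(([.424,.349,.009],A,0))
E
```

```text
t 13.85 p [0.4233 0.3449 0.0978] F [-0.1  0.1  0.6] open 1.001 ff 0.0
xyz [0.0035, -0.003, 0.0887] rot [0.0012, 0.0066, 0.0051]
```

Emit:
carry_out:
  plan:
    - {"rot":[0.001,0.006,0.004],"xyz":[0.0035,-0.003,0.03],"grip":0}
    - {"rot":[0.001,0.006,0.004],"xyz":[0.0035,-0.003,0.06],"grip":0}
    - {"rot":[0.001,0.006,0.004],"xyz":[0.0035,-0.003,0.08],"grip":0}
    - {"rot":[0.001,0.006,0.004],"xyz":[0.0035,-0.003,0.0885],"grip":0}
    - {"rot":[0.001,0.006,0.004],"xyz":[0.0035,-0.003,0.0885],"grip":0}
    - {"rot":[0.001,0.006,0.004],"xyz":[0.0035,-0.003,0.0885],"grip":0}

```text
clock: 14.35
tool_pos: [0.4271, 0.3514, 0.0127]
eef_rot: [0.952, 0.307, 0.004, -0.001]
contact_force: [0.1, -1.3, 0.1]
opening: 0.999
finger_force: 0.0
```

```bash
python3 - <<'E'
from h import *
n=SLOPE.apply([0,0,1]); d=SLOPE.apply([-np.sin(YAW),np.cos(YAW),0]); ex=np.cross(d,n); p0=CLEAT+.032*n
P=np.array([[477,104],[645,54],[716,105],[543,165]],float)
L=onplane("scene",np.c_[(P[:,0]-400+.5)/3.636-.5+275,(P[:,1]+.5)/3.27-.5+205],p0=p0,nrm=n)-p0
print("scene corners",(np.c_[L@ex,L@d]*1000).round(1))
go(([.424,.349,.009],.623-np.pi/2,0))
E
```

```text
scene corners [[ -64.7   -7. ]
 [  64.9   -6.1]
 [  66.1 -101. ]
 [ -64.7 -109.4]]
t 14.35 p [0.4271 0.3514 0.0127] F [ 0.1 -1.3  0.1] open 0.999 ff 0.0
xyz [-0.004, 0.0001, 0.0036] rot [-0.0001, -0.0079, 0.0002]
```

Emit:
carry_out:
  plan:
    - {"rot":[0,0,0],"xyz":[0,0,0],"grip":0}
    - {"rot":[0,0,0],"xyz":[0,0,0],"grip":0}

```text
clock: 14.52
tool_pos: [0.427, 0.3514, 0.0126]
eef_rot: [0.952, 0.307, 0.004, -0.001]
contact_force: [0.2, -0.0, 0.1]
opening: 1.002
finger_force: 0.0
```

```bash
python3 - <<'E'
from h import *
go(([.424,.349,.009],.623-np.pi/2,0))
E
```

```text
t 14.52 p [0.427  0.3514 0.0126] F [ 0.2 -0.   0.1] open 1.002 ff 0.0
xyz [-0.0039, 0.0002, 0.0035] rot [-0.0001, -0.0082, 0.0003]
```

Settled; correct, close and lift.

Emit:
carry_out:
  plan:
    - {"rot":[0,-0.008,0],"xyz":[-0.0039,0,0.0035],"grip":0}
    - {"rot":[0,-0.008,0],"xyz":[-0.0039,0,0.0035],"grip":0}
    - {"rot":[0,-0.008,0],"xyz":[-0.0039,0,0.0035],"grip":200}
    - {"rot":[0,-0.008,0],"xyz":[-0.0039,0,0.0035],"grip":200}
    - {"rot":[0,-0.008,0],"xyz":[-0.0039,0,0.0035],"grip":200}
    - {"rot":[0,-0.008,0],"xyz":[-0.0039,0,0.0035],"grip":200}
    - {"rot":[0,-0.008,0],"xyz":[-0.0039,0,0.0035],"grip":200}
    - {"rot":[0,-0.008,0],"xyz":[-0.0039,0,0.0035],"grip":200}
  squeeze: 25

```text
clock: 15.18
tool_pos: [0.4228, 0.3484, 0.0071]
eef_rot: [0.952, 0.307, -0.001, 0.001]
contact_force: [0.8, 0.3, -0.9]
opening: 0.702
finger_force: 25.0
```

Emit:
carry_out:
  plan:
    - {"rot":[0,0,0],"xyz":[0,0,0],"grip":200}
    - {"rot":[0,0,0],"xyz":[0,0,0],"grip":200}
    - {"rot":[0,0,0],"xyz":[0,0,0],"grip":200}

```text
clock: 15.43
tool_pos: [0.4228, 0.3484, 0.0072]
eef_rot: [0.952, 0.307, -0.001, 0.001]
contact_force: [-0.3, 0.0, 0.4]
opening: 0.704
finger_force: 25.0
```

```bash
python3 - <<'E'
from h import *
go(([.424,.349,.009],.623-np.pi/2,0)); print(r.get_state()['q'].round(3))
E
```

```text
t 15.43 p [0.4228 0.3484 0.0072] F [-0.3  0.   0.4] open 0.704 ff 25.0
xyz [0.0013, 0.0003, -0.0018] rot [0.0003, 0.0029, 0.0007]
[-0.754  0.964 -0.033  1.93   0.109  0.252 -1.825]
```

Emit:
carry_out:
  plan:
    - {"rot":[0,0,0],"xyz":[0,0,-0.015],"grip":200}
    - {"rot":[0,0,0],"xyz":[0,0,-0.045],"grip":200}
    - {"rot":[0,0,0],"xyz":[0,0,-0.08],"grip":200}
    - {"rot":[0,0,0],"xyz":[0,0,-0.12],"grip":200}
    - {"rot":[0,0,0],"xyz":[0,0,-0.16],"grip":200}
    - {"rot":[0,0,0],"xyz":[0,0,-0.2],"grip":200}
    - {"rot":[0,0,0],"xyz":[0,0,-0.22],"grip":200}
    - {"rot":[0,0,0],"xyz":[0,0,-0.22],"grip":200}

```text
clock: 16.1
tool_pos: [0.4255, 0.3505, 0.232]
eef_rot: [0.952, 0.306, 0.003, -0.001]
contact_force: [0.7, 0.3, -1.2]
opening: 0.701
finger_force: 25.0
```

```bash
cat >> h.py <<'E'
n=SLOPE.apply([0,0,1]); d=SLOPE.apply([-np.sin(YAW),np.cos(YAW),0]); ex=np.cross(d,n)
SEAT=CLEAT-.0505*d-.0033*ex+(.032+.0072)*n; AP=YAW-np.pi/2
E
python3 - <<'E'
from h import *
print(SEAT,n); go((SEAT+.12*n,AP,0))
E
```

```text
[ 0.55325734 -0.03465748  0.07159161] [0.00688414 0.2753084  0.96133131]
t 16.1 p [0.4255 0.3505 0.232 ] F [ 0.7  0.3 -1.2] open 0.701 ff 25.0
xyz [-0.1013, 0.3611, 0.0441] rot [-0.0028, -0.0061, 0.648]
```

Emit:
carry_out:
  plan:
    - {"rot":[0,0,0.648],"xyz":[-0.1013,0.3611,0],"grip":200}
    - {"rot":[0,0,0.648],"xyz":[-0.1013,0.3611,0],"grip":200}
    - {"rot":[0,0,0.648],"xyz":[-0.1013,0.3611,0],"grip":200}
    - {"rot":[0,0,0.648],"xyz":[-0.1013,0.3611,0],"grip":200}
    - {"rot":[0,0,0.648],"xyz":[-0.1013,0.3611,0],"grip":200}
    - {"rot":[0,0,0.648],"xyz":[-0.1013,0.3611,0],"grip":200}
    - {"rot":[0,0,0.648],"xyz":[-0.1013,0.3611,0],"grip":200}
    - {"rot":[0,0,0.648],"xyz":[-0.1013,0.3611,0],"grip":200}

```text
clock: 16.77
tool_pos: [0.5368, 0.0335, 0.2261]
eef_rot: [1.0, -0.012, -0.003, 0.001]
contact_force: [0.4, 0.3, -1.1]
opening: 0.707
finger_force: 25.0
```

```bash
python3 - <<'E'
from h import *
go((SEAT+.07*n,AP,TILT))
E
```

```text
t 16.77 p [0.5368 0.0335 0.2261] F [ 0.4  0.3 -1.1] open 0.707 ff 25.0
xyz [0.0185, 0.0482, 0.0872] rot [-0.276, 0.0049, 0.0013]
```

Emit:
carry_out:
  plan:
    - {"rot":[-0.276,0.005,0.001],"xyz":[0.0185,0.0482,0.0872],"grip":200}
    - {"rot":[-0.276,0.005,0.001],"xyz":[0.0185,0.0482,0.0872],"grip":200}
    - {"rot":[-0.276,0.005,0.001],"xyz":[0.0185,0.0482,0.0872],"grip":200}
    - {"rot":[-0.276,0.005,0.001],"xyz":[0.0185,0.0482,0.0872],"grip":200}
    - {"rot":[-0.276,0.005,0.001],"xyz":[0.0185,0.0482,0.0872],"grip":200}
    - {"rot":[-0.276,0.005,0.001],"xyz":[0.0185,0.0482,0.0872],"grip":200}
    - {"rot":[-0.276,0.005,0.001],"xyz":[0.0185,0.0482,0.0872],"grip":200}
    - {"rot":[-0.276,0.005,0.001],"xyz":[0.0185,0.0482,0.0872],"grip":200}

```text
clock: 17.43
tool_pos: [0.5553, -0.0133, 0.142]
eef_rot: [0.99, -0.013, 0.001, 0.138]
contact_force: [0.4, 0.3, -0.7]
opening: 0.7
finger_force: 25.0
```

```bash
python3 - <<'E'
from h import *
go((SEAT+.02*n,AP,TILT),(SEAT,AP,TILT))
E
```

```text
t 17.43 p [ 0.5553 -0.0133  0.142 ] F [ 0.4  0.3 -0.7] open 0.7 ff 25.0
xyz [-0.0018, 0.0013, 0.0536] rot [-0.0022, -0.0053, -0.0021]
xyz [-0.0019, 0.0013, 0.0736] rot [-0.0022, -0.0053, -0.0021]
```

Emit:
carry_out:
  plan:
    - {"rot":[-0.002,-0.005,-0.002],"xyz":[-0.0018,0.0013,0.025],"grip":200}
    - {"rot":[-0.002,-0.005,-0.002],"xyz":[-0.0018,0.0013,0.045],"grip":200}
    - {"rot":[-0.002,-0.005,-0.002],"xyz":[-0.0018,0.0013,0.0536],"grip":200}
    - {"rot":[-0.002,-0.005,-0.002],"xyz":[-0.0018,0.0013,0.0536],"grip":200}
    - {"rot":[-0.002,-0.005,-0.002],"xyz":[-0.0018,0.0013,0.0536],"grip":200}
    - {"rot":[-0.002,-0.005,-0.002],"xyz":[-0.0018,0.0013,0.0536],"grip":200}

```text
clock: 17.93
tool_pos: [0.5536, -0.0287, 0.0904]
eef_rot: [0.99, -0.012, -0.002, 0.139]
contact_force: [-0.2, -0.2, -0.4]
opening: 0.7
finger_force: 25.0
```

```bash
python3 - <<'E'
from h import *
go((SEAT+.012*n,AP,TILT),(SEAT,AP,TILT))
im=r.snapshot("top"); im2=r.snapshot("scene")
cv2.imwrite("pics/a5.png",np.hstack([cv2.resize(im[130:220,280:390,::-1],(400,327)),cv2.resize(im2[215:305,280:390,::-1],(400,327))]))
E
```

```text
t 17.93 p [ 0.5536 -0.0287  0.0904] F [-0.2 -0.2 -0.4] open 0.7 ff 25.0
xyz [-0.0001, 0.0006, 0.0077] rot [0.0004, 0.0, 0.001]
xyz [-0.0001, 0.0005, 0.0197] rot [0.0004, 0.0, 0.001]
```

View pics/a5.png

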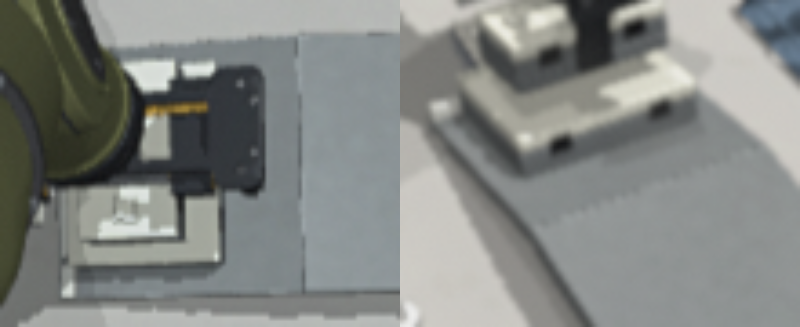

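The small case hangs square over the lid. The left end of its lid lies at (85–180, 185–240), with even margins. Lowering it in small steps.

Emit:
carry_out:
  plan:
    - {"rot":[0,0,0],"xyz":[0,0.0005,0.004],"grip":200}
    - {"rot":[0,0,0],"xyz":[0,0.0005,0.008],"grip":200}
    - {"rot":[0,0,0],"xyz":[0,0.0005,0.01],"grip":200}
    - {"rot":[0,0,0],"xyz":[0,0.0005,0.012],"grip":200}
    - {"rot":[0,0,0],"xyz":[0,0.0005,0.0135],"grip":200}
    - {"rot":[0,0,0],"xyz":[0,0.0005,0.015],"grip":200}
    - {"rot":[0,0,0],"xyz":[0,0.0005,0.015],"grip":200}

```text
clock: 18.62
tool_pos: [0.5524, -0.0338, 0.0746]
eef_rot: [0.99, -0.012, -0.003, 0.14]
contact_force: [-0.5, 0.5, -0.8]
opening: 0.701
finger_force: 25.0
```

```bash
python3 - <<'E'
from h import *
go((SEAT,AP,TILT)); print(r.get_state()['moment'].round(2))
E
```

```text
t 18.62 p [ 0.5524 -0.0338  0.0746] F [-0.5  0.5 -0.8] open 0.701 ff 25.0
xyz [0.0009, -0.0001, 0.0032] rot [0.0013, 0.0026, 0.0015]
[0.31 0.11 0.02]
```

No contact force 3 mm above the seat, so the lugs are already in the pockets.

Emit:
carry_out:
  plan:
    - {"rot":[0,0,0],"xyz":[0,0,0.001],"grip":200}
    - {"rot":[0,0,0],"xyz":[0,0,0.002],"grip":200}
    - {"rot":[0,0,0],"xyz":[0,0,0.003],"grip":200}
    - {"rot":[0,0,0],"xyz":[0,0,0.003],"grip":200}

```text
clock: 18.95
tool_pos: [0.5526, -0.0345, 0.0721]
eef_rot: [0.99, -0.012, -0.003, 0.14]
contact_force: [-0.5, -0.8, -1.6]
opening: 0.705
finger_force: 25.0
```

```bash
python3 - <<'E'
from h import *
go((SEAT,AP,TILT)); print(r.get_state()['moment'].round(2))
E
```

```text
t 18.95 p [ 0.5526 -0.0345  0.0721] F [-0.5 -0.8 -1.6] open 0.705 ff 25.0
xyz [0.0007, -0.0, 0.0006] rot [0.0011, 0.0019, 0.0014]
[0.28 0.16 0.03]
```

Emit:
carry_out:
  plan:
    - {"rot":[0,0,0],"xyz":[0,0,0.0005],"grip":200}
    - {"rot":[0,0,0],"xyz":[0,0,0.001],"grip":200}
    - {"rot":[0,0,0],"xyz":[0,0,0.0015],"grip":200}
    - {"rot":[0,0,0],"xyz":[0,0,0.0015],"grip":200}

```text
clock: 19.28
tool_pos: [0.5526, -0.0345, 0.072]
eef_rot: [0.99, -0.012, -0.003, 0.139]
contact_force: [-2.9, 3.7, 12.9]
opening: 0.702
finger_force: 25.0
```

```bash
python3 - <<'E'
from h import *
go((SEAT,AP,TILT)); print(r.get_state()['moment'].round(2))
E
```

```text
t 19.28 p [ 0.5526 -0.0345  0.072 ] F [-2.9  3.7 12.9] open 0.702 ff 25.0
xyz [0.0007, -0.0, 0.0004] rot [0.0008, 0.0014, 0.0013]
[ 0.26  0.72 -0.14]
```

Seated: 13 N contact at the expected height. Release and withdraw.

Emit:
carry_out:
  plan:
    - {"rot":[0,0,0],"xyz":[0,0,-0.0008],"grip":200}
    - {"rot":[0,0,0],"xyz":[0,0,-0.0008],"grip":60}
    - {"rot":[0,0,0],"xyz":[0,0,-0.0008],"grip":30}
    - {"rot":[0,0,0],"xyz":[0,0,-0.0008],"grip":30}
    - {"rot":[0,0,0],"xyz":[0,0,-0.0008],"grip":30}
    - {"rot":[0,0,0],"xyz":[0,0,-0.0008],"grip":30}

```text
clock: 19.78
tool_pos: [0.5525, -0.0349, 0.0713]
eef_rot: [0.99, -0.012, -0.003, 0.14]
contact_force: [-0.1, 0.4, -0.0]
opening: 0.881
finger_force: 0.0
```

Emit:
carry_out:
  plan:
    - {"rot":[0,0,0],"xyz":[0,0,-0.01],"grip":30}
    - {"rot":[0,0,0],"xyz":[0,0,-0.03],"grip":30}
    - {"rot":[0,0,0],"xyz":[0,0,-0.06],"grip":30}
    - {"rot":[0,0,0],"xyz":[0,0,-0.1],"grip":30}
    - {"rot":[0,0,0],"xyz":[0,0,-0.14],"grip":30}
    - {"rot":[0,0,0],"xyz":[0,0,-0.18],"grip":30}
    - {"rot":[0,0,0],"xyz":[0,0,-0.2],"grip":30}

```text
clock: 20.37
tool_pos: [0.556, 0.0223, 0.2687]
eef_rot: [0.99, -0.012, 0.001, 0.138]
contact_force: [0.6, 0.7, 0.4]
opening: 0.885
finger_force: 0.0
```

```bash
python3 - <<'E'
from h import *
go(([.45,.25,.27],-1.,0))
E
```

```text
t 20.37 p [0.556  0.0223 0.2687] F [0.6 0.7 0.4] open 0.885 ff 0.0
xyz [-0.1112, -0.2161, -0.0634] rot [0.2704, 0.0782, -0.5903]
```

Emit:
carry_out:
  plan:
    - {"rot":[0.2704,0.0782,-0.5903],"xyz":[-0.1112,-0.2161,-0.0634],"grip":30}
    - {"rot":[0.2704,0.0782,-0.5903],"xyz":[-0.1112,-0.2161,-0.0634],"grip":30}
    - {"rot":[0.2704,0.0782,-0.5903],"xyz":[-0.1112,-0.2161,-0.0634],"grip":30}
    - {"rot":[0.2704,0.0782,-0.5903],"xyz":[-0.1112,-0.2161,-0.0634],"grip":30}
    - {"rot":[0.2704,0.0782,-0.5903],"xyz":[-0.1112,-0.2161,-0.0634],"grip":30}
    - {"rot":[0.2704,0.0782,-0.5903],"xyz":[-0.1112,-0.2161,-0.0634],"grip":30}
    - {"rot":[0.2704,0.0782,-0.5903],"xyz":[-0.1112,-0.2161,-0.0634],"grip":30}
    - {"rot":[0.2704,0.0782,-0.5903],"xyz":[-0.1112,-0.2161,-0.0634],"grip":30}

```text
clock: 21.03
tool_pos: [0.4473, 0.2506, 0.2657]
eef_rot: [0.959, 0.283, -0.003, -0.0]
contact_force: [0.4, -0.8, -0.2]
opening: 0.88
finger_force: 0.0
```

```bash
python3 - <<'E'
from h import *
im=r.snapshot("top"); im2=r.snapshot("scene")
cv2.imwrite("pics/a6.png",np.hstack([cv2.resize(im[130:220,260:370,::-1],(400,327)),cv2.resize(im2[195:285,265:375,::-1],(400,327))]))
E
```

```text
(no output)
```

View pics/a6.png

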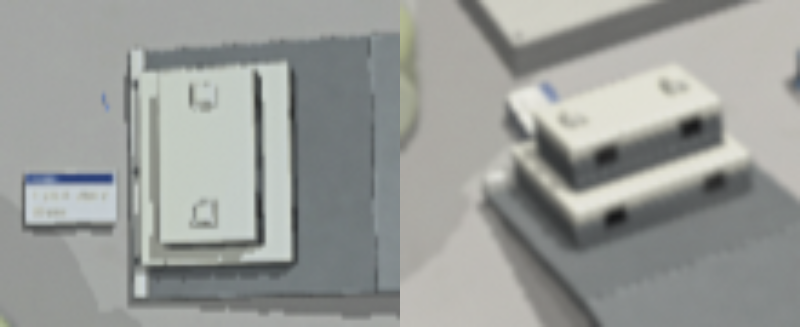

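The small case sits squarely on the large one, its lugs at (203,95) and (204,212). The large case's lower edge still runs along the cleat at x≈141, and the carton lies flat at (68,200).

```bash
python3 -c "
from plant import r
print(r.finish_job())"
```

```text
the job is handed in; nothing more can be done
None
```

The job is handed in at about 21 s of the 69 s allowed: the carton is flat on the worktop, print up, the large case is square and tight against the cleat, and the small case is seated on its lugs. The hand-in returned no verdict, so this rests on my own force readings and final pictures.

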